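# Line the steel V-trough with the brass angle

## Robot

A 6-joint arm with a two-finger parallel gripper is mounted at the origin on a cart in front of the work surface, level with it; the furniture and walls round the work are solid. World frame = base frame: x ahead of the robot, y to its left, z up, the work surface at z = 0. Lengths are in m, angles in rad, forces in N, time in s.
With the tool pointing down it reaches from about 0.375 to 0.75 m from the base axis. Payload 9 kg.
Tool frame: the origin (TCP) lies midway between the tips of the shut fingers; the grasp point (between the pads) lies 19 mm behind it; z points along the fingers, y is the direction in which the jaws open and shut (so a half turn about z gives the same grasp; the last joint's range is limited). The gripper opens to 85 mm and grips with 20 to 120 N. Pads are 22 mm wide; open, the fingers measure 114 mm over their backs; the gripper's body (76 mm by 85 mm) begins 54 mm behind the grasp point. The pads swing forward as they close: fully open they stand 13 mm farther back than shut.
Start: joints at [0.942, 0.104, 0.097, 1.564, 0, 1.353], TCP at [0.24, 0.55, 0.231] pointing down, gripper open.
Joint ranges: [-2.99, 2.99], [-0.84, 1.86], [-1.1, 1.16], [-1.84, 2.11], [-1.51, 1.56], [-3.14, 3.14]. Speed limits (rad/s): [2.22, 2.22, 2.57, 3.14, 3.14, 3.14].

## Interface

Orientations are given as a unit quaternion [w, x, y, z].
In Python, from bench import r, inverse_kinematics, grab_frame, order gives the robot as it stands. Calls block until the motion is done:
- r.move_to(position, orientation): joint-space move of the TCP to a pose.
- r.move_l(position, ori=None, vel=0.15, threshold=None): straight line of the TCP; ori=None keeps the orientation; vel is the mean speed in m/s. With threshold (N) it stops when the force on the tool has changed by that much, and returns True; else False.
- r.goto_joints(angles): joint-space move.
- r.set_gripper(opening, grip_force=None): finger opening in m; grip_force is the grip in N (None keeps the last); returns when the fingers have stopped.
- r.hold(seconds).
- inverse_kinematics(position, orientation): joint angles nearest the present ones, or None.
- grab_frame(name): name is "scene" or "top"; returns a dict with "frame" (400x640x3 uint8, red, green, blue), "intrinsics" (3x3 intrinsics, pixels), "camera_from_world" (4x4, takes a point from world to camera coordinates). Camera axes: x right, y down, z forward; pixel columns grow to the right and rows downward; lengths in m; the calibration is good to about 2 mm. A picture is of the moment at which its call begins. There is no depth.
A pose or a line that the arm cannot do raises r.MotionError and nothing moves.
- order.sign_off(): hands the job in, once; it reports no verdict.
Readings, each from a call of its own:
- r.get_time(): time.
- r.get_q(): joint angles.
- r.get_joint_velocities(): joint speeds.
- r.get_joint_torque(): joint torques, N m.
- r.get_eef_pos(): TCP position.
- r.get_orientation(): TCP orientation.
- r.get_force(): force on the tool from outside, world axes, zero at the start.
- r.get_ft_torque(): the same for the moment, N m.
- r.get_opening(): finger opening in m.
Only numpy, scipy, OpenCV 4.12 (cv2) and the standard library are available. Lean on these libraries where they do the work, as an engineer would, in place of code of your own. Each camera call takes 0.05 s, during which the arm holds its last target.

## Task

A steel angle lies V up in the dark wooden work cradle. Take the brass angle section (not the aluminium one) out of the pale two-place rack and lay it, without dropping it, V up into the steel angle so that the two nest fully, ridge in ridge, with their ends about level; soft brass then lines the trough for filing tubes. Leave the aluminium angle where it lies in the rack, and the steel angle where it lies in the cradle.

Things in the scene. Friction and masses are not known exactly. Their poses are not given: they have to be found in the camera images.
- brass_angle: The yellow brass angle section (the same piece as brass_angle_center); this origin lies under the middle of its ridge, the lowest line of the piece, axes as for the point.
- brass_angle_center (a point): Yellow brass equal angle, legs 38 x 38 mm, 4 mm thick, 120 mm long, about 0.28 kg, lying V up in either place of the rack. Point: its centre, half-way up; x along the ridge (either way round is the same), z up, y across. 54 mm wide over its two upper outer edges, which stand 12 mm above this point (grip there from above, mid-length); underside of the ridge 14.8 mm below.
- aluminium_angle_center (a point): Light grey aluminium angle of the same size as the brass one, lying V up in the other place of the rack; to be left there. This point is its centre, half-way up, axes as for the brass one.
- steel_angle_center (a point): Dark steel equal angle, legs 30 x 30 mm, 5 mm thick, 120 mm long, loose, V up in the cradle, 42 mm wide, 24.7 mm high. Point: its centre, half-way up; x along the ridge, z up; underside of the ridge 12.4 mm below. With the brass angle nested in it, the brass centre lies 9.6 mm above this point and the brass edges overhang by 6 mm each side.
- cradle: Dark wooden cradle fixed to the bench: base board 126 x 100 mm (x, y), 10 mm thick, with two notched bars across it (14 mm thick, at x = -40 and +40 mm, tops 32 mm and notch roots 20 mm above the bench). Origin at the bench under the centre of the board; x along the V, z up.
- rack: Pale wooden rack fixed to the bench: a base board 126 x 196 mm (x, y), 10 mm thick, with two notched bars like the cradle's, each with two notches, at y = -55 and +55 mm: one angle section lies in each place, along x. Origin at the bench under the centre of the board; z up.
Mind the look-alikes: they are no part of the job. Leave any orange, red or turquoise look-alike of the cradle alone.

How it is judged:
By the outcome, as a careful person would: the job done as asked, in the order asked, and still so for the second after the job is handed in, with the robot touching nothing.
It also fails if it takes over 38 s, if anything falls off the work surface, if the arm or the gripper's body presses on something with over 40 N, if the wrist force passes 120 N, or if a joint passes its speed limit or range.

## Working session

There is one attempt and no reset: what is moved stays moved. The work goes in short steps, each a Python script; the robot and the scene stay as the last script left them, time stands still between calls to the robot, and variables do not carry over. Pictures are saved under pics/ and viewed, and the job is handed in when it is done.

```bash
mkdir -p pics; ls; python3 - <<'E'
from bench import r, grab_frame
import cv2, numpy as np
np.set_printoptions(precision=4,suppress=True)
for n in("scene","top"):
    f=grab_frame(n); cv2.imwrite(f"pics/{n}0.png",f["frame"][:,:,::-1]); np.savez(f"pics/{n}0.npz",**f)
    print(n,f["intrinsics"],f["camera_from_world"])
print(r.get_time(),r.get_orientation(),r.get_force())
E
```

```text
pics
scene [[442.9827   0.     327.8506]
 [  0.     442.9827 191.7636]
 [  0.       0.       1.    ]] [[ 0.7409 -0.6716 -0.0088 -0.581 ]
 [-0.4156 -0.4481 -0.7915  0.1526]
 [ 0.5276  0.5901 -0.6111  1.3181]
 [ 0.      0.      0.      1.    ]]
top [[481.5284   0.     314.8969]
 [  0.     481.5284 189.0466]
 [  0.       0.       1.    ]] [[-0.0174 -0.9998  0.0033 -0.244 ]
 [-0.9816  0.0165 -0.19    0.5652]
 [ 0.19   -0.0066 -0.9818  1.5395]
 [ 0.      0.      0.      1.    ]]
0.1 [-0.0002  0.204   0.979  -0.0005] [-0.0592  0.8084  0.0382]
```

View pics/scene0.png

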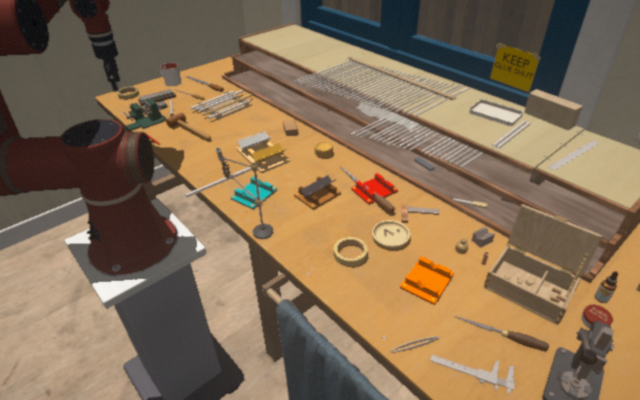

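View pics/top0.png

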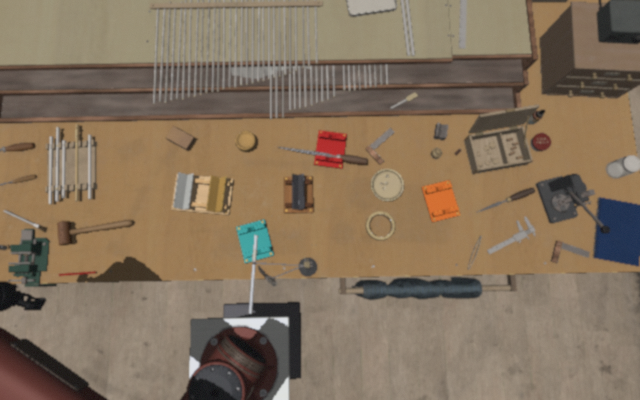

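Candidates in the top view: the rack at (202,194) holds a grey angle at (184,191) and a yellow one at about (215,194). The dark cradle with the dark angle is at (298,194). The look-alikes are turquoise (255,241), red (331,150) and orange (440,200). The next step is an enlarged crop to confirm.

```bash
python3 - <<'E'
import cv2,numpy as np
t=cv2.imread("pics/top0.png");s=cv2.imread("pics/scene0.png")
a=cv2.resize(t[160:330,165:345],None,fx=4.4,fy=3.5*1,interpolation=cv2.INTER_CUBIC)
a=cv2.resize(t[165:225,165:325],None,fx=5,fy=5,interpolation=cv2.INTER_CUBIC)
b=cv2.resize(s[125:245,180:340],None,fx=5,fy=5,interpolation=cv2.INTER_CUBIC)
cv2.imwrite("pics/ct.png",a);cv2.imwrite("pics/cs.png",b)
E
```

```text
(no output)
```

View pics/ct.png

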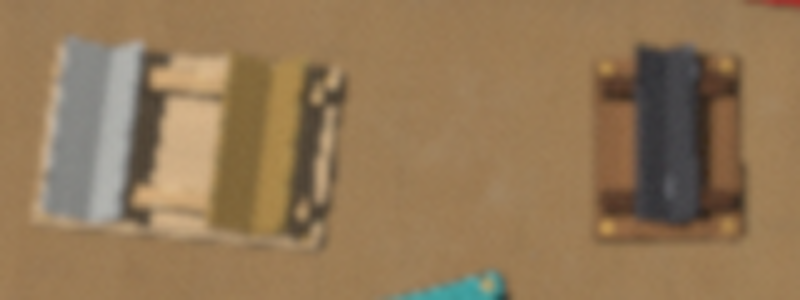

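View pics/cs.png

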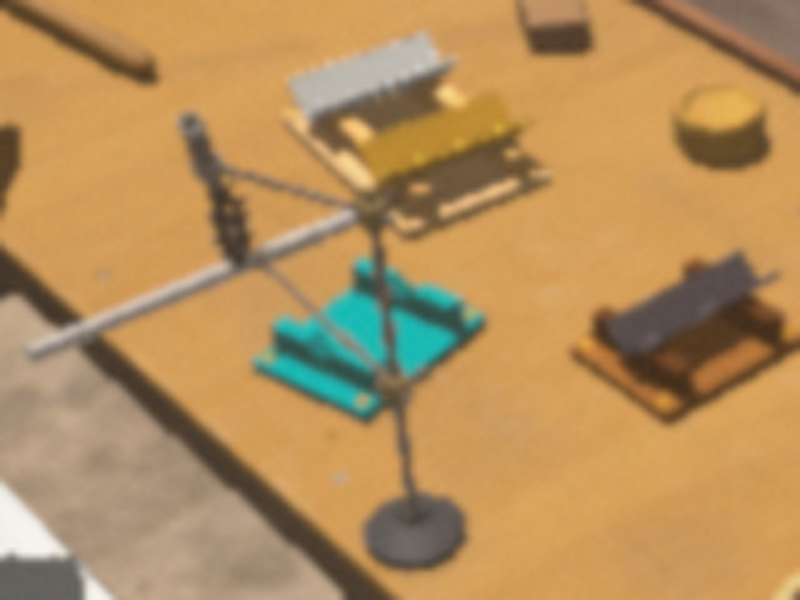

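```bash
cat > h.py <<'E'
import cv2,numpy as np
np.set_printoptions(precision=4,suppress=True)
def load(n): return dict(np.load(f"pics/{n}.npz"))
def ray(f,uv):
    K,T=f["intrinsics"],f["camera_from_world"]; R,t=T[:3,:3],T[:3,3]
    d=R.T@np.linalg.solve(K,np.array([uv[0],uv[1],1.])); return -R.T@t,d/np.linalg.norm(d)
def plane(f,uv,z):
    c,d=ray(f,uv); return c+d*(z-c[2])/d[2]
def proj(f,p):
    K,T=f["intrinsics"],f["camera_from_world"]; q=K@(T[:3,:3]@np.asarray(p)+T[:3,3]); return q[:2]/q[2]
def tri(f,a,g,b):
    c1,d1=ray(f,a);c2,d2=ray(g,b)
    s=np.linalg.lstsq(np.c_[d1,-d2],c2-c1,rcond=None)[0]
    p,q=c1+s[0]*d1,c2+s[1]*d2; return (p+q)/2,np.linalg.norm(p-q)
def ups(f,box,k):
    x0,y0,x1,y1=box; return cv2.resize(f["frame"][y0:y1,x0:x1],None,fx=k,fy=k,interpolation=cv2.INTER_CUBIC)
def mask_rect(f,box,lo,hi,k=5):
    """HSV mask in box -> minAreaRect corners in full-res pixels, mask"""
    u=ups(f,box,k); m=cv2.inRange(cv2.cvtColor(u,cv2.COLOR_RGB2HSV),lo,hi)
    m=cv2.morphologyEx(m,cv2.MORPH_OPEN,np.ones((7,7)))
    cs,_=cv2.findContours(m,cv2.RETR_EXTERNAL,cv2.CHAIN_APPROX_NONE); c=max(cs,key=cv2.contourArea)
    p=cv2.boxPoints(cv2.minAreaRect(c)); 
    return (p+.5)/k-.5+np.array(box[:2]),c,u
E
python3 - <<'E'
from h import *
t=load("top0");s=load("scene0")
c,d=ray(t,(320,200));print("topcam",c,"scenecam",ray(s,(0,0))[0])
print("stand base",plane(t,(308,267),.005),plane(s,(263,231),.005))
print("bar far/post top",tri(t,(256,237),s,(254,167)))
print("bar near",tri(t,(250.5,312),s,(186,195)))
print("clamp",tri(t,(272,284),s,(218,150)), tri(t,(258,266),s,(218,150)))
for p in[(184,191),(215,194),(298,194)]:print(plane(t,p,.04))
u=ups(t,(205,170,240,220),5);h=cv2.cvtColor(u,cv2.COLOR_RGB2HSV)
for x in range(0,170,6):print(x,h[125,x],end=' ')
u=ups(t,(165,165,325,225),5);h=cv2.cvtColor(u,cv2.COLOR_RGB2HSV);print()
for x in range(590,740,6):print(x,h[140,x],end=' ')
b=cv2.resize(t["frame"][225:325,230:330],None,fx=6,fy=6,interpolation=cv2.INTER_CUBIC)
cv2.imwrite("pics/stand.png",b[:,:,::-1])
E
```

```text
topcam [ 0.2581 -0.2431  1.6197] scenecam [-0.2016 -1.0996  0.9212]
stand base [ 0.308  -0.2265  0.005 ] [ 0.3136 -0.2255  0.005 ]
bar far/post top (array([ 0.4015, -0.0685,  0.1203]), np.float64(0.004903944833631163))
bar near (array([ 0.1735, -0.052 ,  0.1191]), np.float64(0.0006382911409097603))
clamp (array([ 0.2586, -0.1317,  0.2751]), np.float64(0.007154784491945117)) (array([ 0.2971, -0.0828,  0.238 ]), np.float64(0.02005411701896344))
[0.5645 0.183  0.04  ]
[0.5525 0.0795 0.04  ]
[ 0.5479 -0.1971  0.04  ]
0 [ 17  88 204] 6 [ 16  89 204] 12 [ 17  99 191] 18 [ 18 116 160] 24 [ 19 136 133] 30 [ 19 140 126] 36 [ 19 140 126] 42 [ 19 135 130] 48 [ 19 139 127] 54 [ 19 139 128] 60 [ 19 139 139] 66 [ 19 140 160] 72 [ 19 144 167] 78 [ 19 141 170] 84 [ 19 140 170] 90 [ 19 131 154] 96 [ 19 119 114] 102 [17 88 84] 108 [16 83 80] 114 [17 84 91] 120 [ 17  88 142] 126 [ 17  90 176] 132 [ 17  91 143] 138 [ 16 111 138] 144 [ 17 115 153] 150 [ 16 112 155] 156 [ 16 114 156] 162 [ 17 115 155] 168 [ 17 114 155] 
590 [ 16 117 151] 596 [ 15 127 137] 602 [ 14 135 136] 608 [ 14 138 139] 614 [ 14 135 140] 620 [ 13 135 144] 626 [ 13 132 147] 632 [ 13 111 126] 638 [11 58 88] 644 [160  13  61] 650 [130  13  58] 656 [135   9  57] 662 [140  13  59] 668 [140  12  66] 674 [110  11  70] 680 [135   7  72] 686 [120  11  72] 692 [150   9  60] 698 [ 8 74 55] 704 [ 15 134  59] 710 [ 14 140  91] 716 [ 13 133 127] 722 [ 13 139 136] 728 [ 14 136 133] 734 [ 14 132 124]
```

View pics/stand.png

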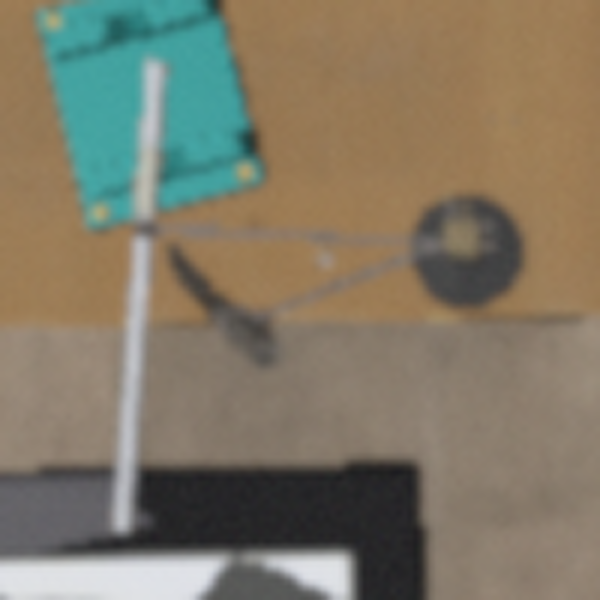

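```bash
python3 - <<'E'
from h import *
t=load("top0");s=load("scene0")
for z in(0,.1,.15,.2,.25,.3):print(z,proj(t,(.31,-.226,z)),proj(s,(.31,-.226,z)))
print("clamp top",tri(t,(275,285),s,(217,150)),"bottom",tri(t,(259,266.5),s,(228,177)))
for z in (.231,.35,.45,.6): print(z,proj(s,(.24,.55,z)),proj(t,(.24,.55,z)))
def show(n,f,p,c,u,k,box):
    v=u.copy();cv2.drawContours(v,[c],-1,(255,0,0),1)
    cv2.polylines(v,[np.int32((p-np.array(box[:2])+.5)*k)],1,(0,255,0),1);return v
vs=[]
for nm,box,lo,hi,z in(("brass",(205,165,240,225),(17,117,85),(23,170,190),.0468),("steel",(284,165,320,225),(0,0,20),(180,70,95),.0447),("steelr",(284,165,320,225),(0,0,20),(180,70,95),.02)):
    p,c,u=mask_rect(t,box,lo,hi); vs.append(show(nm,t,p,c,u,5,box)[:, :175])
    w=np.array([plane(t,q,z) for q in p]); print(nm,p.round(1).tolist());print(w)
    e=[np.linalg.norm(w[i]-w[(i+1)%4]) for i in range(4)];print("edges",np.array(e),"c",w.mean(0))
    l=w[1]-w[0] if e[0]>e[1] else w[2]-w[1]; print("yaw deg",np.degrees(np.arctan2(l[1],l[0])))
cv2.imwrite("pics/m.png",np.hstack(vs)[:,:,::-1])
E
```

```text
0 [307.8552 266.4484] [262.296  232.8485]
0.1 [307.5012 265.4148] [258.8794 207.5608]
0.15 [307.3062 264.8457] [257.0465 193.9947]
0.2 [307.0976 264.2367] [255.1222 179.7524]
0.25 [306.8739 263.5836] [253.0996 164.7821]
0.3 [306.6333 262.8813] [250.9709 149.0265]
clamp top (array([ 0.2541, -0.1394,  0.2808]), np.float64(0.0033454184556603634)) bottom (array([ 0.3065, -0.0776,  0.1332]), np.float64(0.003801170250399929))
0.231 [117.0997  89.3516] [ 31.504  293.8193]
0.35 [106.9464  57.7387] [  4.9112 294.9105]
0.45 [97.65   28.7939] [-21.6515 296.0005]
0.6 [ 82.1866 -19.3524] [-71.3495 298.0397]
brass [[205.5, 210.2], [210.4, 173.0], [226.8, 175.2], [222.0, 212.3]]
[[0.4975 0.1082 0.0468]
 [0.623  0.0952 0.0468]
 [0.6147 0.04   0.0468]
 [0.4895 0.0538 0.0468]]
edges [0.1261 0.0558 0.126  0.055 ] c [0.5562 0.0743 0.0468]
yaw deg -5.907786552045131
steel [[291.1, 174.4], [304.6, 174.3], [304.9, 209.0], [291.4, 209.1]]
[[ 0.6141 -0.1748  0.0447]
 [ 0.6138 -0.22    0.0447]
 [ 0.4964 -0.2195  0.0447]
 [ 0.4967 -0.1749  0.0447]]
edges [0.0452 0.1174 0.0445 0.1174] c [ 0.5553 -0.1973  0.0447]
yaw deg 179.72989195448676
steelr [[291.1, 174.4], [304.6, 174.3], [304.9, 209.0], [291.4, 209.1]]
[[ 0.6197 -0.1738  0.02  ]
 [ 0.6194 -0.2196  0.02  ]
 [ 0.5001 -0.2191  0.02  ]
 [ 0.5005 -0.1738  0.02  ]]
edges [0.0459 0.1193 0.0452 0.1192] c [ 0.5599 -0.1966  0.02  ]
yaw deg 179.72989195448676
```

View pics/m.png

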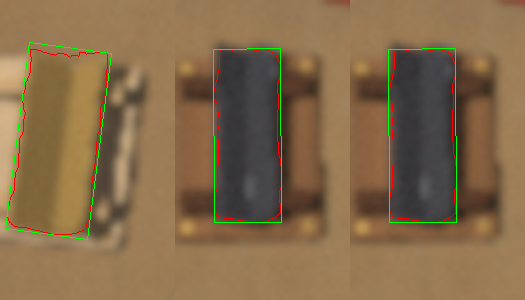

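```bash
cat >> h.py <<'E'
def sides(f,box,lo,hi,z,k=5,trim=.15):
    """left/right side lines of the blob (in image rows away from its ends) on plane z: yaw of each, mid y"""
    p,c,u=mask_rect(f,box,lo,hi,k)
    m=np.zeros(u.shape[:2],np.uint8);cv2.drawContours(m,[c],-1,255,-1)
    ys=np.where(m.any(1))[0];a,b=ys[0],ys[-1];n=int((b-a)*trim)
    L=[];R=[]
    for y in range(a+n,b-n):
        x=np.where(m[y])[0];L.append((x[0],y));R.append((x[-1]+1,y))
    out=[]
    for P in(L,R):
        w=np.array([plane(f,(np.array(q)+[0,.5])/k-.5+np.array(box[:2]),z)[:2] for q in P])
        out.append(np.polyfit(w[:,0],w[:,1],1))
    return out
E
python3 - <<'E'
from h import *
t=load("top0");s=load("scene0")
for nm,box,lo,hi,z,x in(("brass",(205,165,240,225),(17,117,85),(23,170,190),.0468,.556),("steel",(284,165,320,225),(0,0,20),(180,70,95),.0447,.556),
   ):
    o=sides(t,box,lo,hi,z)
    ys=[np.polyval(q,x) for q in o]
    print(nm,[np.degrees(np.arctan(q[0])) for q in o],ys,np.mean(ys),ys[0]-ys[1])
# cradle board pins
print("pins",[plane(t,q,.01) for q in ((165+606/5,165+67/5),(165+730/5,165+65/5),(165+607/5,165+227/5),(165+728/5,165+228/5))])
# scene crops
a=ups(s,(225,125,345,215),6);cv2.imwrite("pics/s2.png",a[:,:,::-1])
# predicted corners in scene
for c,yaw,w,z,n in(((.556,.0743),-6.2,.027,.0468,"brass"),((.556,-.1973),0,.021,.0447,"steel")):
    ca,sa=np.cos(np.radians(yaw)),np.sin(np.radians(yaw))
    print(n,[proj(s,(c[0]+ca*x-sa*y,c[1]+sa*x+ca*y,z)).round(1).tolist() for x,y in((.06,w),(.06,-w),(-.06,-w),(-.06,w))])
E
```

```text
brass [np.float64(-5.5779156894591795), np.float64(-6.3590791635333055)] [np.float64(0.10020416805045301), np.float64(0.047570818723956014)] 0.07388749338720452 0.052633349326497
steel [np.float64(0.3844879066990025), np.float64(0.7366606375275115)] [np.float64(-0.17676122674566996), np.float64(-0.21856508564556593)] -0.19766315619561795 0.04180385889989596
pins [array([ 0.6083, -0.1564,  0.01  ]), array([ 0.6083, -0.2412,  0.01  ]), array([ 0.4978, -0.1564,  0.01  ]), array([ 0.4957, -0.2381,  0.01  ])]
brass [[278.4, 143.0], [285.9, 149.2], [257.3, 159.9], [250.1, 153.4]]
steel [[325.9, 174.2], [334.3, 179.6], [306.9, 194.5], [298.6, 188.7]]
```

View pics/s2.png

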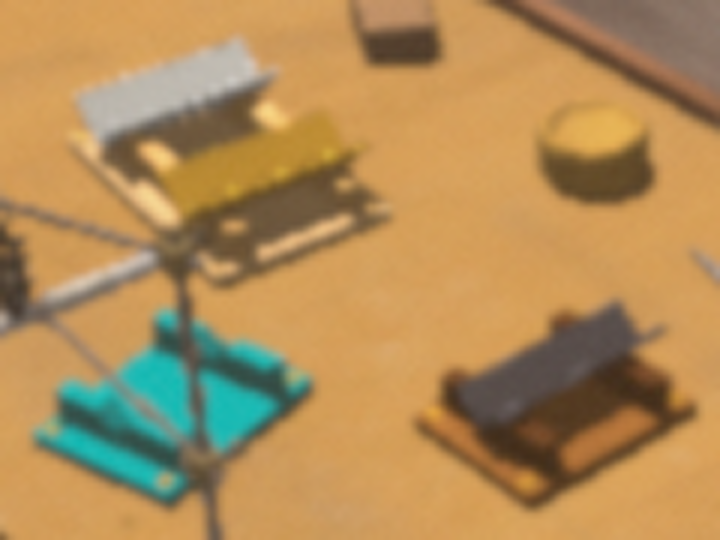

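Both pieces triangulate consistently: widths come out at 53 and 42 mm, and predicted and seen corners in the scene view agree within about 2 px. The stand's boom and clamp reach z of about 0.28 at r < 0.41, so I'll keep the tool at x ≥ 0.5 and watch the forearm. Next I move above the brass.

```bash
cat >> h.py <<'E'
def quat(yawdeg,flip=0):
    th=np.radians(yawdeg)/2+(np.pi/2 if flip==0 else 0); return [0,float(np.cos(th)),float(np.sin(th)),0]
def snap(name,cams=("scene","top")):
    from bench import grab_frame
    for n in cams:
        f=grab_frame(n); np.savez(f"pics/{n}{name}.npz",**f); cv2.imwrite(f"pics/{n}{name}.png",f["frame"][:,:,::-1])
E
python3 - <<'E'
from h import *
from bench import r, inverse_kinematics as ik
for fl in(0,1):
    for p,y in(((.556,.0742,.16),-6),((.556,.0742,.024),-6),((.5555,-.1975,.16),.2),((.5555,-.1975,.03),.2)):
        print(fl,p,ik(p,quat(y,fl)))
r.move_to([.556,.0742,.16],quat(-6,0))
print(r.get_time(),r.get_q(),r.get_eef_pos(),r.get_force())
snap("1")
E
```

```text
0 (0.556, 0.0742, 0.16) [-0.1005 -0.017  -0.1562  1.4315  0.      0.0042]
0 (0.556, 0.0742, 0.024) [-0.1005  0.057  -0.3323  1.1815  0.      0.0042]
0 (0.5555, -0.1975, 0.16) [-0.5632  0.0701 -0.0677  1.433   0.     -0.5667]
0 (0.5555, -0.1975, 0.03) [-0.5632  0.1368 -0.2363  1.1978  0.     -0.5667]
1 (0.556, 0.0742, 0.16) [-0.1005 -0.017  -0.1562  1.4315  0.     -3.1374]
1 (0.556, 0.0742, 0.024) [-0.1005  0.057  -0.3323  1.1815  0.     -3.1374]
1 (0.5555, -0.1975, 0.16) [-0.5632  0.0701 -0.0677  1.433   0.      2.5749]
1 (0.5555, -0.1975, 0.03) [-0.5632  0.1368 -0.2363  1.1978  0.      2.5749]
2.1667 [-0.0992 -0.017  -0.156   1.4317  0.0001  0.0046] [0.556  0.075  0.1602] [-0.1013  0.0584  0.4477]
```

View pics/scene1.png

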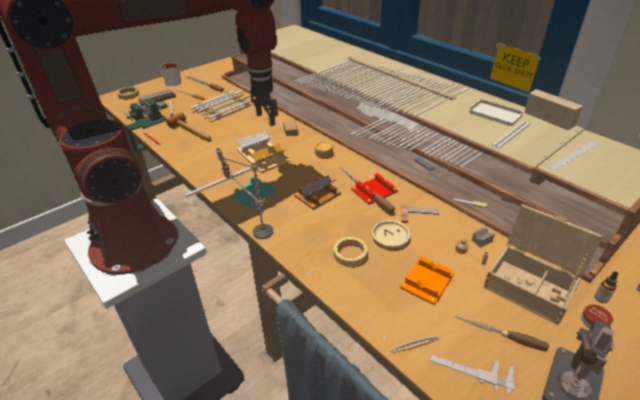

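View pics/top1.png

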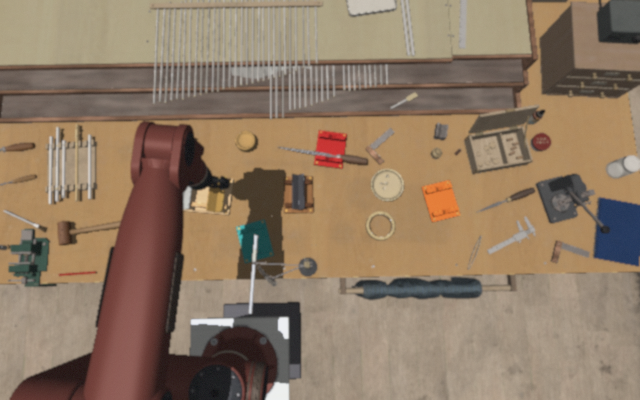

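The forearm is well above the stand (elbow and wrist are far up in both views), and the brass is still at about (215,195) in the top view. Now descend and grip.

```bash
python3 - <<'E'
from h import *
from bench import r
print(proj(load("top1"),(.556,.075,.16)),proj(load("scene1"),(.556,.075,.16)))
h=r.move_l([.556,.0742,.065],vel=.12,threshold=12); print(h,r.get_eef_pos(),r.get_force())
if not h:
    snap("2")
    a=ups(load("scene2"),(225,90,345,180),6);b=ups(load("top2"),(165,150,285,240),6)
    cv2.imwrite("pics/s3.png",a[:,:,::-1]);cv2.imwrite("pics/t3.png",b[:,:,::-1])
print(r.get_time())
E
```

```text
[208.6896 185.8866] [265.057  123.8908]
False [0.5566 0.0742 0.0659] [-0.7419  0.1638  0.9004]
3.3083
```

View pics/s3.png

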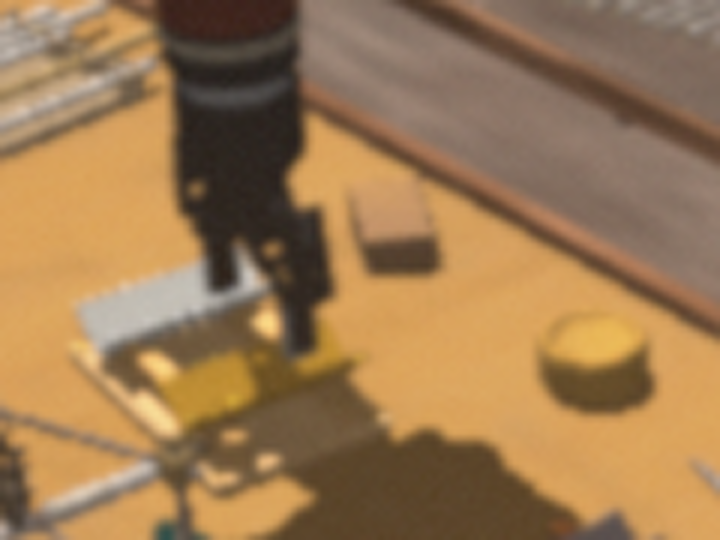

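View pics/t3.png

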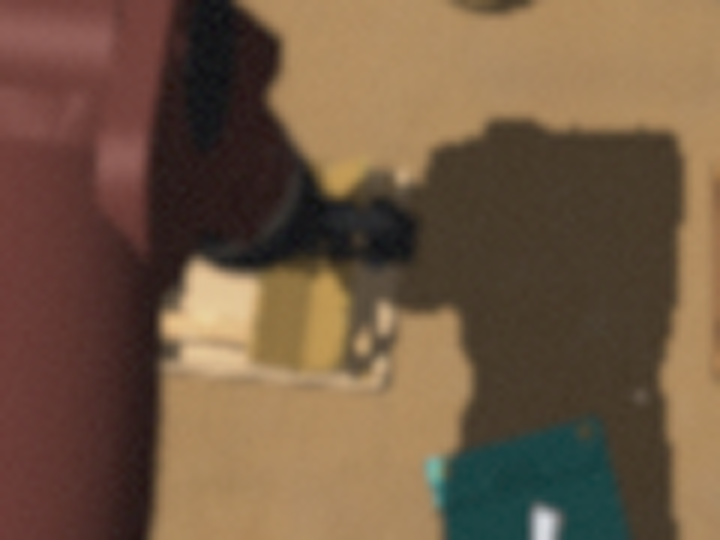

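The fingers straddle the brass mid-length, with crop tips at (225,285) and (300,350). Continue down, close, and lift slightly.

```bash
python3 - <<'E'
from h import *
from bench import r
h=r.move_l([.556,.0742,.025],vel=.06,threshold=10); print(h,r.get_eef_pos(),r.get_force())
if not h:
    r.set_gripper(.060,20); print(r.get_opening(),r.get_force())
    r.set_gripper(.045,60); print(r.get_opening(),r.get_force(),r.get_eef_pos())
    h=r.move_l([.556,.0742,.075],vel=.06); print(r.get_opening(),r.get_force(),r.get_ft_torque())
    snap("4")
    a=ups(load("scene4"),(225,90,345,180),6);b=ups(load("top4"),(165,150,285,240),6)
    cv2.imwrite("pics/s4.png",a[:,:,::-1]);cv2.imwrite("pics/t4.png",b[:,:,::-1])
print(r.get_time())
E
```

```text
False [0.5562 0.0742 0.0252] [ 0.4238 -0.5256  0.5379]
0.059656802301843316 [-0.0749  0.3318  1.0409]
0.05054572919618121 [-3.0452  1.1566  6.0323] [0.5561 0.0745 0.0258]
0.04994317054781835 [-0.9008  0.1928 -2.4213] [-0.0636  0.0019 -0.0214]
5.8417
```

View pics/s4.png

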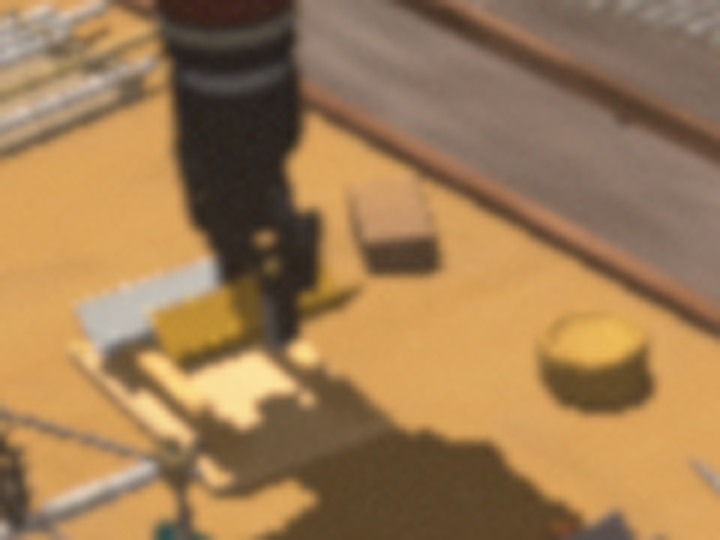

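View pics/t4.png

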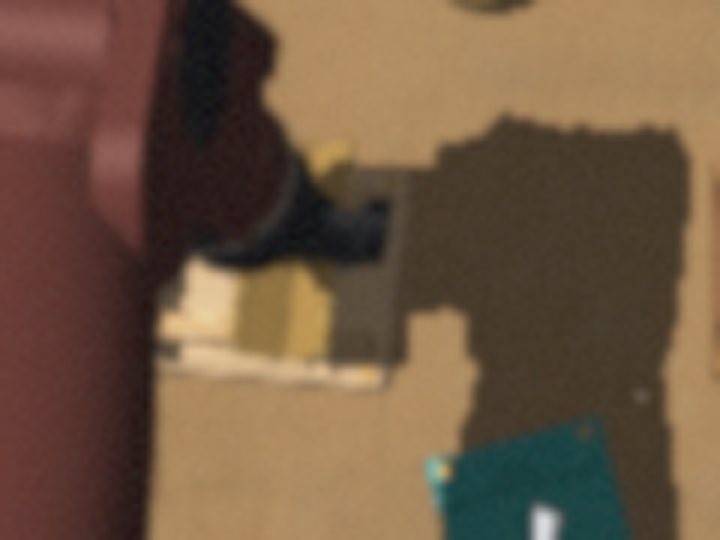

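The brass is lifted, level and held (opening 50 mm, about 3 N of load). The aluminium angle is still in its place. Now carry it across to above the steel.

```bash
python3 - <<'E'
from h import *
from bench import r
r.move_l([.556,.0742,.13],vel=.12)
r.move_l([.5555,-.1975,.13],quat(.2),vel=.12)
r.move_l([.5555,-.1975,.065],vel=.08,threshold=8)
r.hold(.3)
print(r.get_time(),r.get_opening(),r.get_eef_pos(),r.get_orientation(),r.get_force())
snap("5")
a=ups(load("scene5"),(270,120,360,210),6);b=ups(load("top5"),(255,150,345,240),6)
cv2.imwrite("pics/s5.png",a[:,:,::-1]);cv2.imwrite("pics/t5.png",b[:,:,::-1])
E
```

```text
10.125 0.050431382602210494 [ 0.5557 -0.1976  0.0654] [ 0.0002 -0.0017  1.     -0.0002] [ 0.4814  0.7468 -2.438 ]
```

View pics/s5.png

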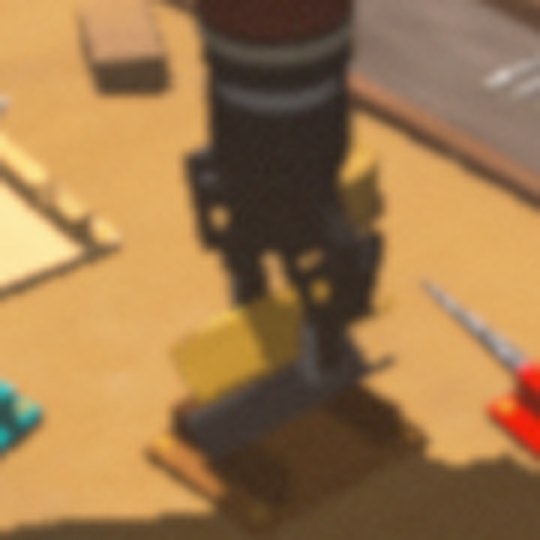

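View pics/t5.png

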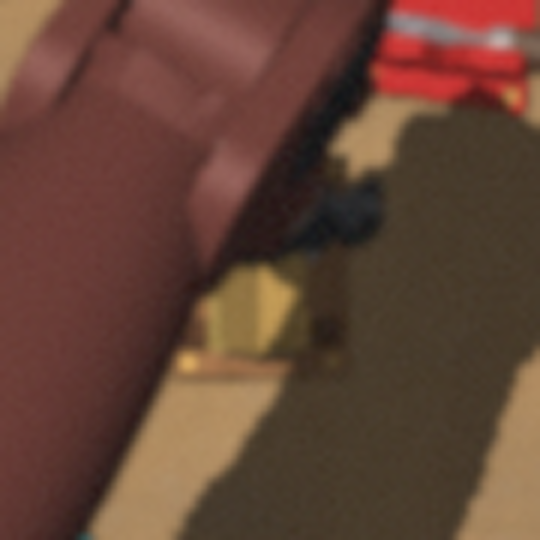

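```bash
python3 - <<'E'
from h import *
t=load("top5");s=load("scene5")
for x in(-.06,.06):
  for y in(.027,-.027):
    p=(.5556+x,-.1976+y,.087); a=proj(s,p);b=proj(t,p)
    print(x,y,"scene",a.round(1),((a-[270,120])*6).round(),"top",b.round(1),((b-[255,150])*6).round())
p=(.4956,-.1976,.0602);print("ridge end",((proj(s,p)-[270,120])*6).round(),((proj(t,p)-[255,150])*6).round())
print(tri(t,(255+211/6,150+349/6),s,(270+172/6,120+350/6)))
E
```

```text
-0.06 0.027 scene [296.8 177.5] [161. 345.] top [289.5 207.5] [207. 345.]
-0.06 -0.027 scene [307.6 184.9] [226. 389.] top [306.3 207.2] [308. 343.]
0.06 0.027 scene [324.5 163.3] [327. 260.] top [289.2 171.1] [205. 127.]
0.06 -0.027 scene [335.5 170. ] [393. 300.] top [305.8 170.9] [305. 125.]
ridge end [195. 407.] [259. 352.]
(array([ 0.4964, -0.1743,  0.0847]), np.float64(0.006179273192075494))
```

The held brass is within about 1–2 mm of where it should be over the steel: predicted corners at crop (161,345), (207,345) and seen at (172,350), (211,349), with the same bias as before. Lower until it seats; the expected TCP z is about 0.032.

```bash
python3 - <<'E'
from h import *
from bench import r
h=r.move_l([.5555,-.1975,.040],vel=.06,threshold=6); print(h,r.get_eef_pos(),r.get_force())
if not h:
    h=r.move_l([.5555,-.1975,.028],vel=.015,threshold=6); print(h,r.get_eef_pos(),r.get_force(),r.get_ft_torque())
print(r.get_time(),r.get_opening())
E
```

```text
False [ 0.5552 -0.1973  0.0396] [ 0.1175 -0.9912 -1.9311]
True [ 0.5557 -0.1972  0.0331] [0.5633 1.1016 3.3535] [ 0.2137 -0.1091 -0.1115]
11.325 0.050148652420241004
```

```bash
python3 - <<'E'
from h import *
from bench import r
h=r.move_l([.5556,-.1973,.029],vel=.01,threshold=9); print(h,r.get_eef_pos(),r.get_force(),r.get_ft_torque())
r.set_gripper(.056,20); print(r.get_opening(),r.get_force(),r.get_eef_pos())
r.set_gripper(.085); print(r.get_opening(),r.get_force(),r.get_time())
r.move_l([.5556,-.1973,.13],vel=.12,threshold=12); print(r.get_eef_pos(),r.get_force())
r.move_to([.50,.10,.25],quat(0)); 
snap("6")
a=ups(load("scene6"),(270,120,360,210),6);b=ups(load("top6"),(255,150,345,240),6)
cv2.imwrite("pics/s6.png",np.hstack([a,b])[:,:,::-1][:,:1080]); cv2.imwrite("pics/s6.png",cv2.resize(cv2.imread("pics/s6.png"),(800,400)))
print(r.get_time())
E
```

```text
True [ 0.5557 -0.1972  0.0331] [-0.7695  0.7218  5.2124] [ 0.1749  0.1285 -0.1066]
0.0558286823578794 [-0.0368 -0.7752 -0.5649] [ 0.5551 -0.1968  0.0321]
0.08512881266414414 [ 0.4644 -1.0276  0.7816] 12.1667
[ 0.5552 -0.197   0.129 ] [-0.1709  0.25   -0.0957]
14.4667
```

View pics/s6.png

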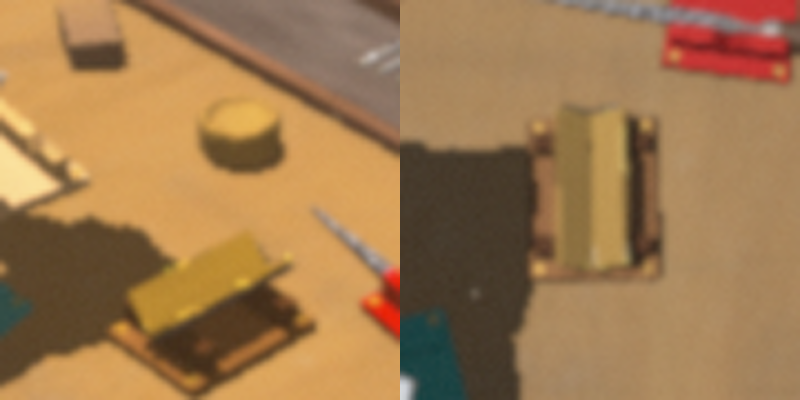

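View pics/top6.png

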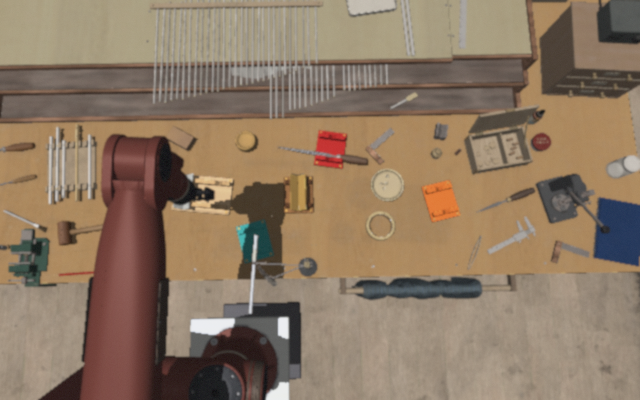

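```bash
python3 - <<'E'
from h import *
t=load("top6");s=load("scene6")
box=(280,165,320,225);lo,hi=(17,117,70),(26,190,200)
p,c,u=mask_rect(t,box,lo,hi);w=np.array([plane(t,q,.054) for q in p]);print(w,"c",w.mean(0),[np.linalg.norm(w[i]-w[(i+1)%4]) for i in range(4)])
o=sides(t,box,lo,hi,.054);ys=[np.polyval(q,.556) for q in o];print([np.degrees(np.arctan(q[0])) for q in o],ys,np.mean(ys))
v=u.copy();cv2.drawContours(v,[c],-1,(255,0,0),1)
k=9;A=ups(s,(285,160,345,205),k)
exp=[]
for dz,col in((.054,(0,255,0)),):
    for (xc,yc) in((.556,-.1975),):
        for x,y in((.06,.027),(.06,-.027),(-.06,-.027),(-.06,.027)):
            print("exp scene crop",((proj(s,(xc+x,yc+y,dz))-[285,160])*k).round())
cv2.imwrite("pics/s7.png",A[:,:,::-1]);cv2.imwrite("pics/t7.png",cv2.resize(u,None,fx=2,fy=2)[:,:,::-1])
E
```

```text
[[ 0.6176 -0.1681  0.054 ]
 [ 0.6174 -0.2276  0.054 ]
 [ 0.4897 -0.2274  0.054 ]
 [ 0.4899 -0.1688  0.054 ]] c [ 0.5536 -0.198   0.054 ] [np.float64(0.05948885528196385), np.float64(0.12774999743130194), np.float64(0.05858975042202394), np.float64(0.12772727604017658)]
[np.float64(0.6419544188209994), np.float64(-2.007970573374317)] [np.float64(-0.16979475616374978), np.float64(-0.22581628747047558)] -0.1978055218171127
exp scene crop [358. 102.]
exp scene crop [455. 163.]
exp scene crop [207. 298.]
exp scene crop [111. 231.]
```

View pics/s7.png

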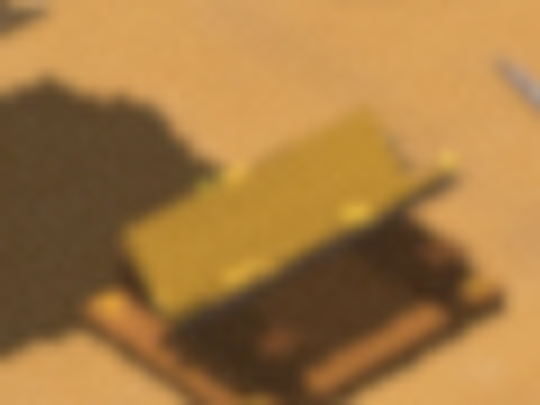

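View pics/t7.png

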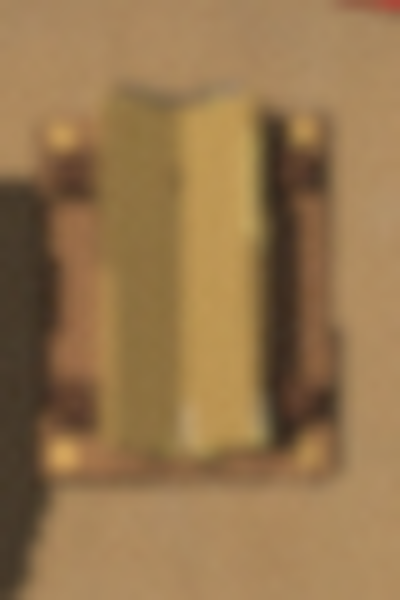

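```bash
python3 - <<'E'
from h import *
t=load("top6");t0=load("top0")
box=(280,165,320,225)
A=np.vstack([ups(t,(284,168,312,184),14)]);B=ups(t,(284,200,312,216),14)
C=ups(t0,(284,168,312,184),14);D=ups(t0,(284,200,312,216),14)
cv2.imwrite("pics/e.png",np.vstack([np.hstack([A,C]),np.hstack([B,D])])[:,:,::-1])
for nm,x,y,z in(("b far L",.6156,-.1705,.054),("b far ridge in",.6156,-.1975,.0327),("b near L",.4956,-.1705,.054),("b near ridge",.4956,-.1975,.0327),("s far L",.6155,-.1765,.0447),("s far ridge",.6155,-.1975,.027),("s near L",.4955,-.1765,.0447),("s near ridge bottom",.4955,-.1975,.020)):
    q=proj(t,(x,y,z));print(nm,q.round(2),((q-[284,168 if 'far' in nm else 200]+.5)*14).round())
E
```

```text
b far L [289.68 173.39] [87. 82.]
b far ridge in [297.98 174.66] [203. 100.]
b near L [289.95 209.03] [ 90. 133.]
b near ridge [298.37 209.85] [208. 145.]
s far L [291.6  174.01] [113.  91.]
s far ridge [298.03 175.06] [203. 106.]
s near L [291.9  209.45] [118. 139.]
s near ridge bottom [298.48 210.43] [210. 153.]
```

View pics/e.png

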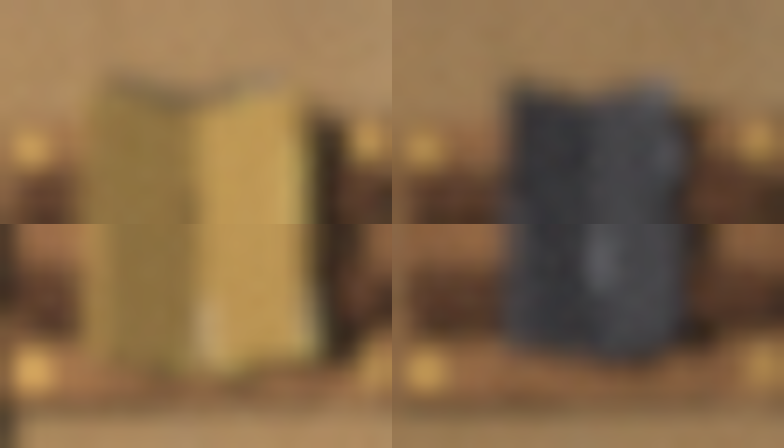

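The brass is nested: the ridge line and edges sit at the expected heights within 1 px, it is level, and its yaw follows the steel. A grey sliver about 1 px thick shows at the far end (enlarged crop (110,80) to (280,80)). It and the edge positions put the steel about 3 mm beyond the brass there. There is time to correct this, so I'll re-grip, lift clear, shift +3 mm in x and re-lay.

```bash
python3 - <<'E'
from h import *
from bench import r
x,y=.5556,-.1973
r.move_to([x,y,.14],quat(.2))
h=r.move_l([x,y,.0325],vel=.08,threshold=10); print(h,r.get_eef_pos(),r.get_force())
if not h:
    r.set_gripper(.060,20); r.set_gripper(.045,50); print(r.get_opening(),r.get_force())
    r.move_l([x,y,.052],vel=.05); print(r.get_force(),r.get_opening())
    r.move_l([x+.003,y,.052],vel=.03); r.move_l([x+.003,y,.040],vel=.05,threshold=6)
    h=r.move_l([x+.003,y,.028],vel=.015,threshold=6); print(h,r.get_eef_pos(),r.get_force())
print(r.get_time())
E
```

```text
False [ 0.556  -0.1975  0.0331] [-0.3415 -0.259  -0.0739]
0.05132560088484415 [-2.151   2.626   6.2374]
[-0.7532  0.547  -3.1364] 0.05051036816488335
True [ 0.5588 -0.1971  0.0332] [-0.8866  1.3316  4.8281]
19.5333
```

```bash
python3 - <<'E'
from h import *
from bench import r
r.set_gripper(.056,20); r.set_gripper(.085); print(r.get_opening(),r.get_force())
p=r.get_eef_pos()
r.move_l([p[0],p[1],.13],vel=.12,threshold=12)
r.move_to([.46,.19,.27],quat(0)); print(r.get_eef_pos(),r.get_time())
snap("8")
t=load("top8");t0=load("top0")
A=ups(t,(284,168,312,184),14);B=ups(t,(284,200,312,216),14)
S=ups(load("scene8"),(225,125,345,215),6);S=cv2.resize(S,(597,448),interpolation=cv2.INTER_AREA)[:, :]
im=np.hstack([np.vstack([A,B]),cv2.resize(S,(408,306))[0:306] if 0 else np.vstack([cv2.resize(S,(408,306)),np.zeros((142,408,3),np.uint8)])])
cv2.imwrite("pics/e8.png",im[:,:,::-1])
E
```

```text
0.08468574249120883 [ 0.5213 -0.5729 -0.1274]
[0.4603 0.1893 0.2694] 22.6917
```

View pics/e8.png

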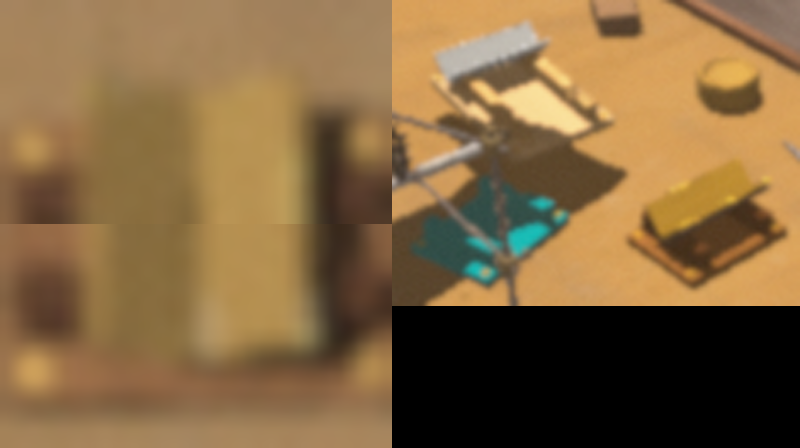

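View pics/top8.png

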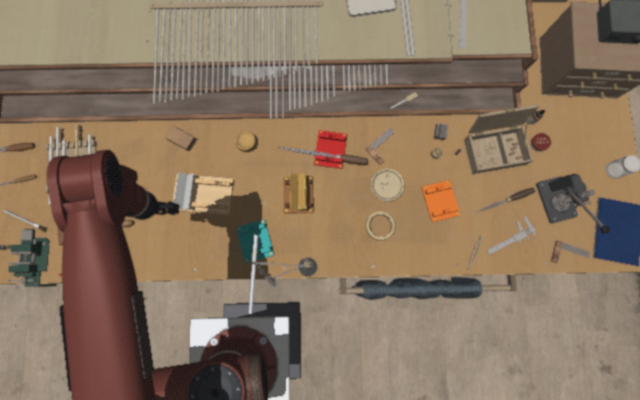

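The sliver is gone and the brass near end is now at crop row 133, the same row as the steel's end had before. The aluminium is still at (184,191), and the arm is clear.

```bash
python3 - <<'E'
from bench import r,order
order.sign_off(); print(r.get_time())
E
```

```text
the job is handed in; nothing more can be done
the job is handed in; nothing more can be done
```

The brass angle now lies V up in the steel angle in the dark cradle, and I handed the job in at about 22.7 s. I gripped it mid-length in the rack, carried it over and lowered it until it touched.

After the first placing, the pictures showed the steel standing about 3 mm beyond the brass at the far end. I picked the brass up again, moved it 3 mm and laid it back.

**Last checks:**
- **Nesting:** the brass made contact with the gripper at a height of 33.2 mm, against 32.4 mm expected for full nesting. Its edges and ridge matched the nested position within 1–2 px after the first placing; I did not measure these again after the second.
- **Ends:** both look level to within about 1 px, roughly 3 mm, which is the finest the pictures resolve.
- **Other pieces:** the aluminium angle is still in the rack. The steel did not visibly move, though the brass now hides most of it.
- **Forces and clearance:** the wrist force readings I took stayed below 7 N, and the arm was clear of everything at the end.

**Disagreements:** my automatic edge outline of the placed brass was spoiled by the similar-coloured brass pins on the cradle: it gave side angles of +0.6° and −2.0°. I relied on enlarged crops and projected corners instead.

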